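# Zero the potting scale for the empty pot

### The job

An empty flower pot is on the bench scale, ready for filling: wake the scale by pressing its long key and keeping it down for two seconds, let the key come up, then press and release its round key to zero the scale. Press gently with the fingertips, leave the square key alone, and do not pick up or disturb the pot or anything else on the table. Finish with the hand lifted clear.

Things in the scene. Friction and masses are not known exactly. Their poses are not given: they have to be found in the camera images.
- scale: Bench scale fixed to the table, 280 (x) x 200 (y) x 40 mm high; origin at table level under its middle. Three white keys in a row along its y, 58 mm apart, 98 mm to the -x (robot) side of the origin, on a black panel 40 mm high; their order varies. Steel platform 170 x 190 mm centred 50 mm to the +x side, top 50 mm above the table. Over 15 N on casing or platform is leaning on it.
- long_key_top (a point): Long key of the scale: a bar 46 mm along the scale's x and 18 mm along its y; top 54 mm above the table at rest. White plastic, as all keys. Springy: goes straight down up to 8 mm, 1.5 N to start, evenly rising to 7 N fully down; counts as pressed from 3 mm (3.6 N); springs back when let go. This point is the centre of its top and moves with it.
- long_key (a joint): How far the long key is pressed down, in m: 0 at rest, 0.008 fully down.
- long_key_base: Grey surround, 3 mm high, fixed on the scale's panel, of the long key, which it carries; origin at the centre of its underside, 40 mm above the table, straight below the key's centre; its x and y axes are the scale's. More than 20 N on it or its key is too hard.
- round_key_top (a point): Round key of the scale: a disc 30 mm in diameter; top 54 mm above the table at rest. White plastic, as all keys. Springy: goes straight down up to 8 mm, 1.5 N to start, evenly rising to 7 N fully down; counts as pressed from 3 mm (3.6 N); springs back when let go. This point is the centre of its top and moves with it.
- round_key (a joint): How far the round key is pressed down, in m: 0 at rest, 0.008 fully down.
- round_key_base: Grey surround, 3 mm high, fixed on the scale's panel, of the round key, which it carries; origin at the centre of its underside, 40 mm above the table, straight below the key's centre; its x and y axes are the scale's. More than 20 N on it or its key is too hard.
- square_key_top (a point): Square key of the scale, 28 x 28 mm, not to be pressed; top 54 mm above the table at rest. White plastic, as all keys. Springy: goes straight down up to 8 mm, 1.5 N to start, evenly rising to 7 N fully down; counts as pressed from 3 mm (3.6 N); springs back when let go. This point is the centre of its top and moves with it.
- square_key (a joint): How far the square key is pressed down, in m: 0 at rest, 0.008 fully down.
- square_key_base: Grey surround, 3 mm high, fixed on the scale's panel, of the square key, which it carries; origin at the centre of its underside, 40 mm above the table, straight below the key's centre; its x and y axes are the scale's. More than 20 N on it or its key is too hard.
- weighed_pot: Pale mint plastic flower pot, empty and upright, standing on the scale's steel platform; 100 mm across the rim, 72 mm across the foot, 85 mm high; origin at the centre of its underside. To be left alone.
- pink_pot: Magenta plastic flower pot, empty, on the table beside the scale (to the +y side of the key panel); 84 mm rim, 75 mm high; origin at the centre of its underside. To be left alone.
- trowel: Hand trowel lying on the table on the -y side of the scale, 240 mm long along its own x, up to 50 mm wide and 26 mm high; origin at its middle, at table level. To be left alone.
- call_puck: Round white wireless call button with a grey centre, 60 mm across, 22 mm high, lying on the table between the robot and the scale; NOT a part of the scale; origin at the centre of its underside. To be left alone.
- labels: Bundle of wooden plant labels, 110 x 22 x 16 mm, long along its own x, lying on the table at the +y side of the scale; origin at the centre of its underside. To be left alone.
- paper_plate: White plate, 170 mm across, 16 mm high, lying on the table; origin at the centre of its underside. To be left alone.
- water_bottle: Clear capped water bottle, 64 mm across, 170 mm high, standing on the table on the -y side; origin at the centre of its underside. To be left alone.

How it is judged (in metres and radians):
On the way, in this order (a step that is already met when the one before it is completed fails the run):
1. the long key is kept down (3 mm or more) for at least 1.5 s, the round key being up (value of joint long_key above 0.003 m and value of joint round_key below 0.0015 m), for 1.5 s.
2. the long key has come up again, the round key still up (value of joint long_key below 0.0012 m and value of joint round_key below 0.0015 m), for 0.1 s.
3. the round key is pressed (3 mm or more), the long key being up (value of joint round_key above 0.003 m and value of joint long_key below 0.0015 m), for 0.05 s.
4. the round key has come up again (value of joint round_key below 0.0012 m), for 0.1 s.
At the end, for the whole second after the job is handed in: All three keys are up (within 1.2 mm), the empty pot stands upright (within 0.1 rad) on the platform, and it and all other loose things are at rest within 12 mm of where they began (value of joint each of long_key, round_key, square_key below 0.0012 m and z of weighed_pot in the frame of scale between 0.045 and 0.056 m and angle between weighed_pot's own z axis and vertical below 0.1 rad and linear speed of each of weighed_pot, pink_pot, trowel, call_puck, labels, paper_plate, water_bottle below 0.02 m/s and distance of each of weighed_pot, pink_pot, trowel, call_puck, labels, paper_plate, water_bottle from where it was at the start of the episode below 0.012 m); the robot touches nothing.
It fails at once if the square key is pressed (2 mm or more) (value of joint square_key above 0.002 m).
It fails at once if a key is pressed harder than 20 N (contact force between anything else and long_key_base above 20 N or contact force between anything else and round_key_base above 20 N or contact force between anything else and square_key_base above 20 N).
It fails at once if the scale's casing or platform is leant on with more than 15 N (contact force between anything else and scale above 15 N).
It fails at once if a pot, the trowel, the call button, the labels, the plate or the bottle is moved or lifted (more than 12 mm) (distance of any of weighed_pot, pink_pot, trowel, call_puck, labels, paper_plate, water_bottle from where it was at the start of the episode above 0.012 m).
It also fails if it takes over 38 s, if anything falls off the work surface, if the arm or the gripper's body presses on something with over 40 N, if the wrist force passes 120 N, or if a joint passes its speed limit or range.

### The arm

A 6-joint arm with a two-finger parallel gripper is mounted at the origin on the work surface. World frame = base frame: x ahead of the robot, y to its left, z up, the work surface at z = 0. Lengths are in mm, angles in rad, forces in N, time in s.
With the tool pointing down it reaches from about 275 to 875 mm from the base axis. Payload 12.5 kg.
Tool frame: the origin (TCP) lies between the finger pads; the fingertips stand 22 mm ahead of it and the grasp point (between the pads) lies 3 mm ahead of it; y points along the fingers, x is the direction in which the jaws open and shut, and the axes are right-handed (so a half turn about y gives the same grasp; the last joint's range is limited). The gripper opens to 85 mm and grips with 20 to 120 N. Pads are 22 mm wide; open, the fingers measure 114 mm over their backs; the gripper's body (76 mm by 85 mm) begins 54 mm behind the grasp point. The pads swing forward as they close: fully open they stand 13 mm farther back than shut.
Start: joints at [-1.405, 0.351, 1.652, -0, 1.139, -0.085], TCP at [136.519, -532.773, 253.29] pointing down, gripper open.
Joint ranges: [-2.75, 2.75], [-0.79, 2.1], [0.01, 2.65], [-1.57, 4.71], [0.07, 3.14], [-2.87, 2.87]. Speed limits (rad/s): [2.22, 2.22, 2.79, 3.14, 3.14, 3.14].

### API

Orientations are given as a unit quaternion [w, x, y, z].
In Python, from rig import arm, eyes gives the robot as it stands. The module is installed in compiled form; this text tells all that it offers.
- The arm moves only by the tool apply_moves, never from a script. Its argument "moves" is one flat list of numbers, 5 for each row, row after row: the finger opening in mm, from 0 to 85.4, then the shift along the tool's x, y, z in mm, then the turn about the tool's y in rad. A call has 1 to 10 rows; each row is the pose to reach, as a shift and turn from the pose commanded when the call began, along the tool's axes at that moment; what a row does not reach only later rows make up. A row lasts 1/8 s, in which the tool goes at most 62.5 mm and 10.7 degrees, less where a joint would pass 70% of its speed; a pose out of reach is approached as far as the arm can. A call with a gripper value outside its range is refused whole. The fingers move at their own pace and stop on an object; the grip force is fixed at half the most. Time passes only in rows, so rows that repeat a pose let the fingers close. It gives the time, the measured TCP pose, the force and the opening at its end, in the units of the state.
- arm.observe(): the state, without advancing time (a new reading comes with each control period).
- eyes.capture(name): name is "side" or "top" or "wrist"; returns a dict with "img" (480x640x3 uint8, red, green, blue), "fx", "fy", "cx", "cy" (pixels), "T" (4x4, takes a point from camera to world coordinates). Camera axes: x right, y up, looking along -z (the intrinsics and any distortion apply to the point x, -y, -z); pixel columns grow to the right and rows downward; lengths in mm; the calibration is good to about 2 mm. The wrist camera is an equidistant fisheye: a pixel r from the principal point sees the ray r / f radians off the axis. A picture is of the moment at which its call begins. There is no depth.
- arm.sign_off(): hands the job in, once; it reports no verdict.
Trained networks look in a picture, given as the dict that the camera call returned (one of the last four; its "shot" number tells which), for a name from the list of things; names that differ only in an ending like _2 or _b are one class to them, and where a whole thing is asked for, a point or a joint stands for the part that bears it (a point fixed in the world has none). Each returns a list of dicts, best first, with "p" (0 to 1); they miss things now and then, are a little off and sometimes report something else, mostly with a low value. They report only what shows in the picture. A call takes as long as a camera call.
- eyes.look_for(query, picture): "point" ([x, y, z] in mm, in the coordinates of the camera as it stood for that picture, good to about 4 mm: the middle of the surface that is visible of it).
- eyes.cut_out(query, picture): "mask" (480x640 bool, what is visible of it).
The state is a dict: "time": time; "joint_pos": joint angles; "joint_velocities": joint speeds; "tau": joint torques, N m; "position": TCP position; "tool_rot": TCP orientation; "force": force on the tool from outside, world axes, zero at the start; "wrist_torque": the same for the moment, N m; "grip_width": opening from 0.0 (shut) to 1.0 (fully open).
Only numpy, scipy, OpenCV 4.12 (cv2) and the standard library are available. Lean on these libraries where they do the work, as an engineer would, in place of code of your own. Each camera call takes 0.05 s, during which the arm holds its last target. There are 200 camera calls.

## Working session

There is one attempt and no reset: what is moved stays moved. The work goes in short steps, Python scripts to look and compute and a tool call to move; the robot and the scene stay as the last step left them, time stands still between calls to the robot, and variables do not carry over. Pictures are saved under pics/ and viewed, about 8 in all and at most 12, crops included, and the job is handed in when it is done.

Besides the shell and the picture viewer there is one more tool, called after ">>>" as a command line: name --argument value ..., lists and objects as JSON in quotes. apply_moves: Moves the arm, as the interface text tells. Its arguments: {"type":"object","properties":{"moves":{"type":"array"}},"required":["moves"]}

```bash
mkdir -p pics; cat > h.py <<'E'
import numpy as np, cv2
from rig import arm, eyes
def W(c,p): return (c["T"]@np.r_[p,1])[:3]
def save(c,n): cv2.imwrite("pics/"+n,c["img"][:,:,::-1])
E
python3 - <<'E'
from h import *
np.set_printoptions(precision=3,suppress=True)
s=arm.observe(); print(s["time"],s["position"],s["tool_rot"],s["force"],s["grip_width"])
for n in ["top","side"]:
    c=eyes.capture(n); save(c,n+"0.png"); print(n,c["T"][:3,3])
    for q in ["scale","long_key_top","round_key_top","square_key_top","weighed_pot","call_puck","pink_pot","water_bottle"]:
        print(q,[(round(d["p"],2),W(c,d["point"]).round(0)) for d in eyes.look_for(q,c)[:3]])
E
```

```text
0.0 [ 136.474 -532.481  252.742] [ 0.559 -0.558  0.434 -0.433] [-0.127  0.048  0.411] 0.9984621355212675
top [ 464.291   76.04  1020.544]
scale [(0.9, array([638., 114.,  51.]))]
long_key_top [(0.72, array([552., 162.,  54.])), (0.58, array([638., 117.,  52.]))]
round_key_top [(0.63, array([566.,  43.,  54.])), (0.63, array([751., 115.,  85.]))]
square_key_top [(0.45, array([555., 102.,  55.]))]
weighed_pot [(0.73, array([753., 118.,  91.]))]
call_puck [(0.38, array([565.,  46.,  53.]))]
pink_pot [(0.83, array([555., 288.,  32.]))]
water_bottle [(0.77, array([ 567., -161.,  115.]))]
side [212.7   596.748 804.401]
scale [(0.56, array([631., 149.,  44.]))]
long_key_top [(0.71, array([548., 165.,  52.]))]
round_key_top [(0.62, array([565.,  53.,  52.]))]
square_key_top [(0.45, array([552., 106.,  54.]))]
weighed_pot [(0.98, array([745., 115., 106.]))]
call_puck [(0.71, array([512., 461.,   8.])), (0.63, array([431., 137.,  19.]))]
pink_pot [(0.89, array([557., 272.,  48.])), (0.47, array([ 557., -154.,   93.]))]
water_bottle [(0.65, array([ 561., -159.,   95.]))]
```

View pics/top0.png

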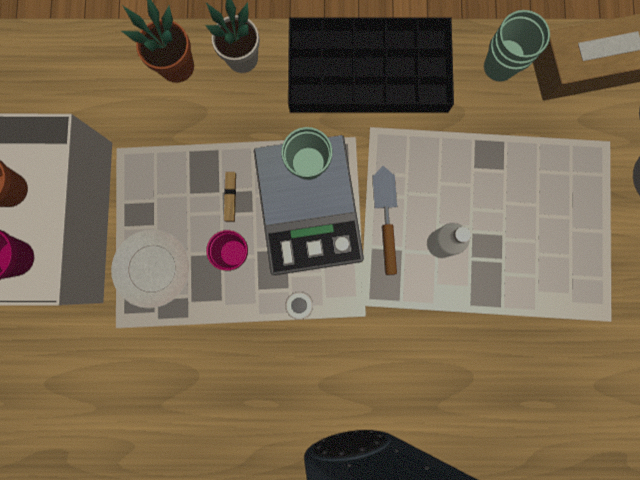

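```bash
python3 - <<'E'
from h import *
from scipy.spatial.transform import Rotation as R
np.set_printoptions(precision=3,suppress=True)
q=arm.observe()["tool_rot"]; print(R.from_quat(np.roll(q,-1)).as_matrix())
c=eyes.capture("top")
for n in ["long_key_top","round_key_top","square_key_top"]:
    for d in eyes.cut_out(n,c)[:2]:
        v,u=np.nonzero(d["mask"]); p=np.array([(u.mean()-c["cx"])/c["fx"],-(v.mean()-c["cy"])/c["fy"],-1])
        r=c["T"][:3,:3]@p; o=c["T"][:3,3]
        print(n,round(d["p"],2),u.mean(),v.mean(),len(u),o+r*(54-o[2])/r[2])
E
```

```text
[[ 0.248  0.     0.969]
 [-0.969 -0.     0.248]
 [ 0.    -1.     0.   ]]
long_key_top 0.6 286.4864864864865 251.55135135135134 185 [547.078 158.359  54.   ]
long_key_top 0.52 340.9375 243.86029411764707 272 [563.52   45.138  54.   ]
round_key_top 0.51 341.0699300699301 243.27272727272728 143 [564.751  44.862  54.   ]
square_key_top 0.65 313.11475409836066 247.39890710382514 183 [555.931 103.032  54.   ]
```

The top view shows the long key at about (287,252), the square key at (314,247) and the round key at (342,243). The puck, at (299,305), is separate from the scale. The scale's yaw is about 0.15 rad. Tool y points down. I'll travel to the long key at height with the fingers shut.

>>> apply_moves --moves '[0,-568,0,569,0,0,-568,0,569,0,0,-568,0,569,0,0,-568,0,569,0,0,-568,0,569,0,0,-568,0,569,0,0,-568,0,569,0,0,-568,0,569,0,0,-568,0,569,0,0,-568,0,569,0]'

```text
time: 2.35
position: [456.3, 6.8, 253.6]
tool_rot: [0.559, -0.559, 0.433, -0.434]
force: [0.3, -0.5, 0.9]
grip_width: -0.002
```

>>> apply_moves --moves '[0,-124,0,125,0,0,-124,0,125,0,0,-124,0,125,0,0,-124,0,125,0,0,-124,60,125,0,0,-124,110,125,0,0,-124,110,125,0,0,-124,110,125,0]'

```text
time: 3.35
position: [546.7, 155.7, 145.4]
tool_rot: [0.559, -0.558, 0.433, -0.434]
force: [-0.5, 0.0, 0.4]
grip_width: -0.003
```

```bash
python3 - <<'E'
from h import *
np.set_printoptions(precision=3,suppress=True)
s=arm.observe(); print(s["time"],s["position"],s["force"])
c=eyes.capture("wrist"); save(c,"w1.png"); print(c["T"],c["fx"],c["cx"],c["cy"])
d=eyes.capture("side"); save(d,"s1.png")
def px(u,v,z):
    x,y=u-c["cx"],v-c["cy"]; r=np.hypot(x,y); t=r/c["fx"]
    p=np.array([np.sin(t)*x/r,-np.sin(t)*y/r,-np.cos(t)]); w=c["T"][:3,:3]@p; o=c["T"][:3,3]
    return o+w*(z-o[2])/w[2]
for n in ["long_key_top","round_key_top","square_key_top"]:
    for k in eyes.cut_out(n,c)[:2]:
        v,u=np.nonzero(k["mask"]); print(n,round(k["p"],2),u.mean(),v.mean(),len(u),px(u.mean(),v.mean(),54))
    print([(round(k["p"],2),W(c,k["point"])) for k in eyes.look_for(n,c)[:2]])
E
```

```text
3.35 [546.656 155.691 145.354] [-0.529  0.035  0.434]
[[  0.247   0.933   0.261 611.691]
 [ -0.969   0.238   0.066 171.666]
 [ -0.     -0.269   0.963 265.954]
 [  0.      0.      0.      1.   ]] 371.64829954431775 317.873130860343 246.07798530900516
long_key_top 0.87 315.2107226107226 254.46759906759908 2145 [548.831 157.306  54.   ]
long_key_top 0.65 487.7076023391813 270.9486679662118 1539 [565.295  45.712  54.   ]
[(0.81, array([543.855, 156.154,  47.623])), (0.44, array([546.428, 293.653,  54.785]))]
round_key_top 0.9 487.65706806282725 271.41295811518324 1528 [564.987  45.621  54.   ]
[(0.71, array([565.461,  44.736,  58.173]))]
square_key_top 0.74 406.473633284954 264.2902757619739 2067 [556.444 101.586  54.   ]
[(0.7, array([555.051, 100.494,  53.93 ]))]
```

View pics/w1.png

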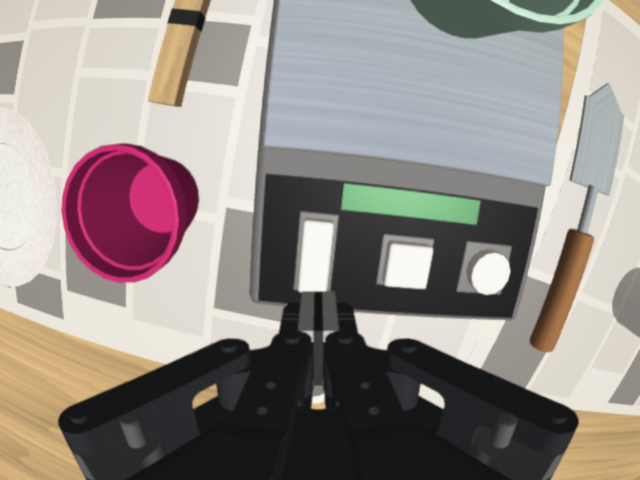

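View pics/s1.png

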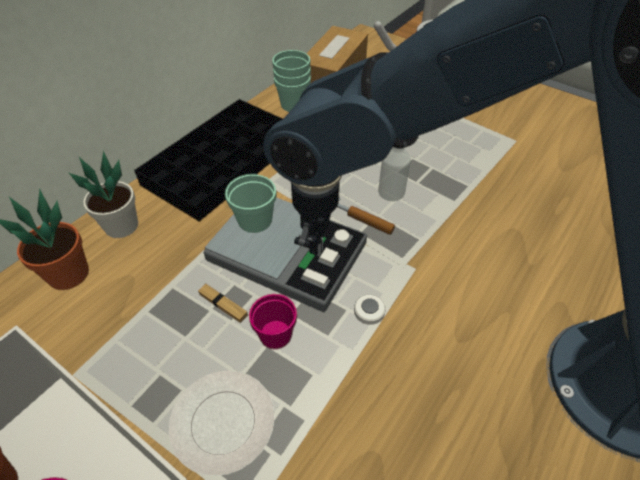

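Wrist view: the long key at (315,254) is right ahead of the fingertips, with the square key at (406,264) and the round key at (488,271). The three keys line up. I'll descend with small force-checked steps.

>>> apply_moves --moves '[0,-2,30,1,0,0,-2,50,1,0,0,-2,60,1,0,0,-2,62,1,0,0,-2,62,1,0]'

```text
time: 4.38
position: [546.6, 158.1, 81.9]
tool_rot: [0.559, -0.558, 0.433, -0.434]
force: [0.1, -0.2, 0.2]
grip_width: -0.001
```

>>> apply_moves --moves '[0,0,3,1,0,0,0,6,1,0,0,0,7,1,0,0,0,7,1,0]'

```text
time: 4.88
position: [547.5, 158.4, 74.5]
tool_rot: [0.559, -0.558, 0.433, -0.434]
force: [1.1, 0.2, 2.6]
grip_width: 0.0
```

>>> apply_moves --moves '[0,0,2,0,0,0,0,4,0,0,0,0,4,0,0,0,0,4,0,0]'

```text
time: 5.38
position: [547.5, 158.4, 70.5]
tool_rot: [0.559, -0.558, 0.433, -0.434]
force: [0.4, 0.9, 5.2]
grip_width: 0.001
```

>>> apply_moves --moves '[0,0,0,0,0,0,0,0,0,0,0,0,0,0,0,0,0,0,0,0,0,0,0,0,0,0,0,0,0,0,0,0,0,0,0,0,0,0,0,0,0,0,0,0,0,0,0,0,0,0]'

```text
time: 6.62
position: [547.5, 158.4, 70.5]
tool_rot: [0.559, -0.558, 0.433, -0.434]
force: [0.2, -0.2, 5.6]
grip_width: -0.001
```

>>> apply_moves --moves '[0,0,0,0,0,0,0,0,0,0,0,0,0,0,0,0,0,0,0,0,0,0,0,0,0,0,0,0,0,0]'

```text
time: 7.38
position: [547.5, 158.4, 70.5]
tool_rot: [0.559, -0.558, 0.433, -0.434]
force: [1.1, 0.3, 4.8]
grip_width: -0.003
```

>>> apply_moves --moves '[0,0,-10,0,0,0,0,-30,0,0,0,0,-40,0,0,0,0,-40,0,0,0,0,-40,0,0]'

```text
time: 8.0
position: [546.8, 158.2, 109.7]
tool_rot: [-0.558, 0.559, -0.434, 0.433]
force: [0.3, -0.1, -0.3]
grip_width: 0.003
```

>>> apply_moves --moves '[0,57,0,-6,0,0,114,0,-11,0,0,114,0,-11,0,0,114,0,-11,0,0,114,0,-11,0]'

```text
time: 8.62
position: [564.5, 46.2, 110.0]
tool_rot: [-0.559, 0.559, -0.433, 0.433]
force: [0.5, -0.5, -0.2]
grip_width: 0.002
```

```bash
python3 - <<'E'
from h import *
print(arm.observe()["position"])
c=eyes.capture("wrist"); save(c,"w2.png")
E
```

```text
[564.4896212   46.24476837 109.97958565]
```

View pics/w2.png

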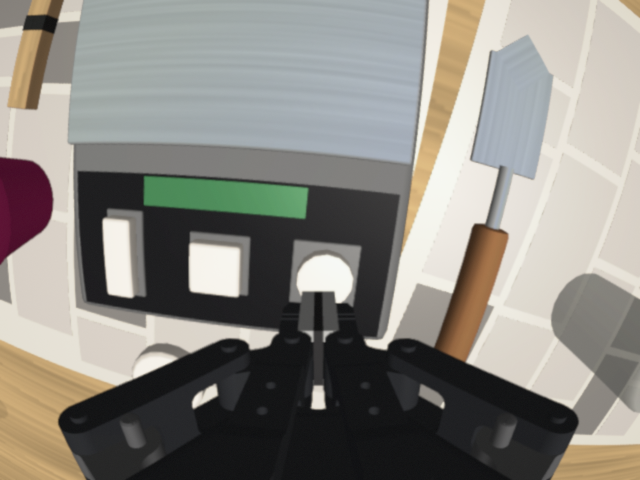

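The wrist view has the fingers lined up with the round key at about (324,280), and the long and square keys are both up. I'll press with the same depths as before (contact at TCP z of about 76).

>>> apply_moves --moves '[0,1,20,0,0,0,1,31,0,0,0,1,34,0,0,0,1,35,0,0,0,1,35,0,0]'

```text
time: 9.3
position: [565.3, 44.3, 75.8]
tool_rot: [0.559, -0.558, 0.433, -0.434]
force: [-0.7, 0.7, 1.3]
grip_width: 0.001
```

>>> apply_moves --moves '[0,0,2,0,0,0,0,4,0,0,0,0,4,0,0,0,0,4,0,0,0,0,4,0,0]'

```text
time: 9.93
position: [565.4, 44.2, 71.5]
tool_rot: [0.559, -0.558, 0.433, -0.434]
force: [1.7, 2.5, 4.4]
grip_width: 0.005
```

>>> apply_moves --moves '[0,0,1,0,0,0,0,1,0,0,0,0,1,0,0]'

```text
time: 10.3
position: [565.4, 44.2, 70.4]
tool_rot: [0.559, -0.558, 0.433, -0.434]
force: [1.5, 2.5, 5.8]
grip_width: 0.001
```

>>> apply_moves --moves '[0,0,-10,0,0,0,0,-50,0,0,0,0,-100,0,0,0,0,-130,0,0,0,0,-130,0,0,0,0,-130,0,0,0,0,-130,0,0]'

```text
time: 11.18
position: [564.4, 44.1, 199.1]
tool_rot: [-0.558, 0.559, -0.434, 0.433]
force: [0.3, 0.3, 0.1]
grip_width: -0.003
```

```bash
python3 - <<'E'
from h import *
s=arm.observe(); print(s["time"],s["position"],s["force"])
c=eyes.capture("wrist"); save(c,"w3.png")
E
```

```text
11.175 [564.42449685  44.1145761  199.05350093] [0.2872198  0.27109877 0.10442089]
```

View pics/w3.png

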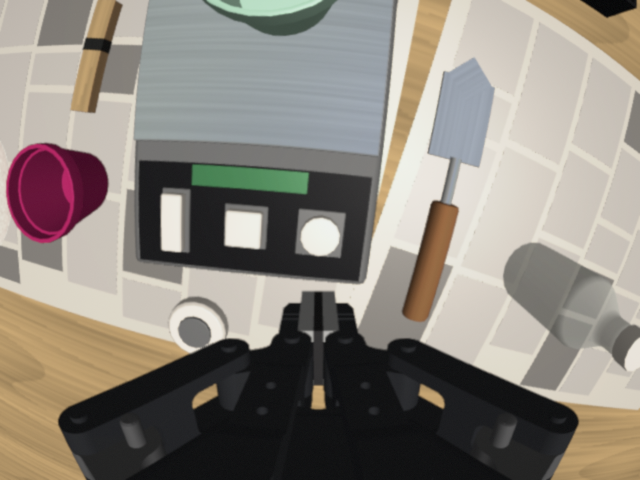

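The keys are all up, at (172,222), (245,228) and (320,236). Pot, puck, trowel and bottle look undisturbed, and the hand is clear at z of about 199 mm.

```bash
python3 -c "
from rig import arm
print(arm.sign_off())"
```

```text
the job is handed in; nothing more can be done
None
```

I pressed the long key and held it down for about 2 s at about 5 N, roughly 5 mm deep. I let it come up, then pressed the round key at up to 5.8 N, about 5.5 mm deep, and released it. The job is handed in at about 11 s on the robot's clock; the sign-off gives no verdict. The key depths are worked out from the force and tool height, because the key joints cannot be read directly.

- **Hand:** it finished clear at a tool height of 199 mm, with no contact force beyond sensor noise.
- **Keys:** the last wrist picture shows all three keys up. I never pressed the square key.
- **Other things:** everything visible in the last wrist picture looked undisturbed: pink pot, trowel, call button, labels, bottle, and the part of the weighed pot in view. I checked this by eye and did not measure positions again.
- **Side force:** while pressing the round key there was a small sideways force of about 3 N, well under the limits. No check failed.

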